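# Put a wagon wheel back on and lock it with its R-clip

### The arm

A 7-joint arm with a two-finger parallel gripper is mounted at the origin on the work surface. World frame = base frame: x ahead of the robot, y to its left, z up, the work surface at z = 0. Lengths are in m, angles in rad, forces in N, time in s.
With the tool pointing down it reaches from about 0.4 to 0.9 m from the base axis. Payload 5.5 kg.
Tool frame: the origin (TCP) lies midway between the tips of the shut fingers; the grasp point (between the pads) lies 19 mm behind it (grip_point_offset is the distance from the TCP to the grasp point, in m); z points along the fingers, y is the direction in which the jaws open and shut (so a half turn about z gives the same grasp; the last joint's range is limited). The gripper opens to 92 mm and grips with 3 to 60 N. Pads are 19 mm wide; open, the fingers measure 130 mm over their backs; the gripper's body (75 mm by 190 mm) begins 47 mm behind the grasp point.
Start: joints at [1.552, 0.501, -0.427, 1.55, 0.221, 1.138, -0.21], TCP at [0.181, -0.624, 0.227] pointing down, gripper open.
Joint ranges: [-2.88, 2.88], [-0.31, 2.03], [-1.54, 1.56], [0.2, 2.42], [-1.41, 4.55], [0.19, 2.02], [-2.57, 2.57]. Speed limits (rad/s): [2.57, 2.57, 3.14, 3.14, 3.14, 3.14, 3.14].

### API

Orientations are given as a 3x3 rotation matrix whose columns are the frame's x, y, z axes.
In Python, from cell import * gives the robot as it stands.
- The arm moves only by the tool step_arm, never from a script. Its argument "moves" is a list of rows, each a list of 7 numbers: the closure in counts, from 0 (fully open) to 255 (shut), then the shift along the tool's x, y, z in mm, then the turn, a rotation vector about the tool's x, y, z in rad. A call has exactly 5 rows; each row is the pose to reach, as a shift and turn from the pose commanded when the call began, along the tool's axes at that moment; what a row does not reach only later rows make up. A row lasts 1/8 s, in which the tool goes at most 62.5 mm and 10.7 degrees, less where a joint would pass 70% of its speed; a pose out of reach is approached as far as the arm can. A call with a gripper value outside its range is refused whole. The fingers move at their own pace and stop on an object; the grip force is fixed at half the most. Time passes only in rows, so rows that repeat a pose let the fingers close, or fill a call up. It gives the time, the measured TCP pose, the force and the opening at its end, in the units of the state.
- get_obs(): the state, without advancing time (a new reading comes with each control period).
- capture(name): name is "scene" or "side" or "wrist"; returns the picture (400x640x3 uint8, red, green, blue); there is no depth.
- camera_model(name): a dict with "intrinsics" (3x3 intrinsics, pixels), "rvec" (rotation vector, rad) and "tvec" (3), from world to camera coordinates, as OpenCV has them; the wrist camera has in their place "tool_from_camera" (4x4, takes a point from camera to tool coordinates, whose origin is the TCP and whose axes are the flange's). Camera axes: x right, y down, z forward; pixel columns grow to the right and rows downward; lengths in m; the calibration is good to about 2 mm. The wrist camera is an equidistant fisheye: a pixel r from the principal point sees the ray r / f radians off the axis. A picture is of the moment at which its call begins: read the wrist's pose just before it. camera_model takes no time and is no camera call.
- finish_job(): hands the job in, once; it reports no verdict.
Trained networks look in the newest picture that a camera, given by its name, has taken for a name from the list of things; names that differ only in an ending like _2 or _b are one class to them, and where a whole thing is asked for, a point or a joint stands for the part that bears it (a point fixed in the world has none). Each returns a list of dicts, best first, with "p" (0 to 1); they miss things now and then, are a little off and sometimes report something else, mostly with a low value. They report only what shows in the picture. A call takes as long as a camera call. They do not tell look-alikes from the thing itself.
- recognise(camera, label): "position" ([column, row] in pixels, amid what is visible of it).
- regions_of(camera, label): "pixels" (400x640 bool, what is visible of it) and "position" ([column, row] in pixels, amid what is visible of it).
The state is a dict: "t": time; "qpos": joint angles; "qd": joint speeds; "effort": joint torques, N m; "tool_pos": TCP position; "ee_rot": TCP orientation; "ft_force": force on the tool from outside, world axes, zero at the start; "moment": the same for the moment, N m; "width": finger opening in m.
Only numpy, scipy, OpenCV 4.12 (cv2) and the standard library are available. Lean on these libraries where they do the work, as an engineer would, in place of code of your own. Each camera call takes 0.05 s, during which the arm holds its last target. There are 200 camera calls.

### The job

The front wheel of the toy wagon has crept outward on its axle. First push the wheel fully home along the axle, then take the R-clip from its wooden stand and push it gently straight down over the axle, the straight leg through the cross-hole and the bent leg riding round the outside, until it has snapped over and sits fully home. Feel your way: do not press it hard on the axle (25 N bends it), and leave the jar, the pine cone and the spool alone; let go when done.

Things in the scene. Friction and masses are not known exactly. Their poses are not given: they have to be found in the camera images.
- wagon: Fixed toy pull wagon, jacked up on blocks. Origin on the table, below point hole_drawn; z up. Its deck (rim top 110 mm high) covers x -70 to 250, y 60 to 250 mm. The front axle is a level steel rod, 20 mm thick, its centre 60 mm above the table, along the wagon's y; its free end with the loose wheel points to -y. A vertical cross-hole, 9 mm across the axle and 8 mm along it, goes right through it.
- hole_drawn (a point): Fixed point on the top line of the axle (70 mm above the table) where the cross-hole would be with the axle pushed right in; axes as the wagon's. The axle floats endways: the real hole, seen from above, is centred 3 to 16 mm from here towards -y, unmeasured, in line along the axle. The axle is stiff in its bearings, stays put in normal handling, and ends 16 mm beyond the hole.
- wheel (a joint): Loose wheel's distance out from its stop, towards the wagon's -y, in m; 0 = home. Slides at about 4 N, stays where left. Tyre 90 mm across, 22 mm thick; hub 30 mm across, standing 16 mm out of the tyre. With the wheel home, the hub's end is 6 mm and the tyre's outer face 22 mm to the +y side of hole_drawn. Until then the hub covers the hole.
- clip: R-clip, 62 g, upright, legs down in the stand. Origin at the lower tip of its straight leg, z up along it. That leg is 6 mm round wire with a round tip, 34 mm long up to a cross-bar that beds into the hole's mouth when home (tip then 35 to 36 mm below the axle's top). The bent leg hangs beside it on the +x side. The clip's x must lie across the axle, either way round.
- clip_grip (a point): Centre of the clip's moulded black grip block, 28 mm along the clip's x (grasp it across this), 14 mm along its y, 26 mm high; it lies at x 7.25, y 0, z 63 mm of the clip.
- clip_kink (a point): Inward kink of the bent leg (5 mm springy wire, bulging to clip x 17 mm above it, flared out below it), as it stands at rest: clip x 9.5, y 0, z 14.5 mm. Pushed over the axle it springs out about 3 mm, resisting with 5 to 15 N downward push, and snaps back below the axle's widest line.
- stand: Fixed beech block 70 x 60 x 36 mm high with a slot 24 x 9 mm, 30 mm deep, in its top, in which the clip stands loosely. Origin at the centre of its underside; slot along its x.
- jar: Bystander: open glass jar, 72 mm wide, 90 mm high. Origin at its base centre.
- pinecone: Bystander: pine cone, about 54 mm wide and 54 mm high, standing. Origin at its base centre.
- spool: Bystander: wooden spool, 40 mm wide, 50 mm high, standing. Origin at its base centre.
Mind the look-alikes: they are no part of the job. Of the things that look like the clip, the largest one is meant.

How it is judged:
On the way, in this order (a step that is already met when the one before it is completed fails the run):
1. the wheel is pushed home on the axle (value of joint wheel below 0.003 m), for 0.2 s.
2. the straight leg is through the axle (z of clip in the frame of hole_drawn between -0.04 and -0.024 m and x of clip in the frame of hole_drawn between -0.009 and 0.009 m and y of clip in the frame of hole_drawn between -0.0205 and 0 m), for 0.1 s.
At the end, for the whole second after the job is handed in: Wheel within 3 mm of its stop; straight leg through the cross-hole with the clip down with its tip at least 31.5 mm below the axle's top (bent leg snapped over), the clip upright within 0.35 rad and across the axle within 0.3 rad, at rest and released (value of joint wheel below 0.003 m and z of clip in the frame of hole_drawn between -0.04 and -0.0315 m and x of clip in the frame of hole_drawn between -0.009 and 0.009 m and y of clip in the frame of hole_drawn between -0.0205 and 0 m and angle between clip's own z axis and vertical below 0.35 rad and angle between the y axis of clip and the y axis of wagon, either way round below 0.3 rad and linear speed of clip below 0.01 m/s); the robot touches nothing.
It fails at once if the clip is pressed against the wagon or axle with more than 30 N (contact force between clip and wagon above 30 N).
It fails at once if the jar is pushed more than 20 mm or tipped (distance of jar from where it was at the start of the episode above 0.02 m or angle between jar's own z axis and vertical above 0.4 rad).
It fails at once if the pine cone is pushed more than 20 mm or tipped (distance of pinecone from where it was at the start of the episode above 0.02 m or angle between pinecone's own z axis and vertical above 0.4 rad).
It fails at once if the spool is pushed more than 20 mm or tipped (distance of spool from where it was at the start of the episode above 0.02 m or angle between spool's own z axis and vertical above 0.4 rad).
It also fails if it takes over 72 s, if anything falls off the work surface, if the arm or the gripper's body presses on something with over 40 N, if the wrist force passes 120 N, or if a joint passes its speed limit or range.

## Working session

There is one attempt and no reset: what is moved stays moved. The work goes in short steps, Python scripts to look and compute and a tool call to move; the robot and the scene stay as the last step left them, time stands still between calls to the robot, and variables do not carry over. Pictures are saved under pics/ and viewed, about 8 in all and at most 12, crops included, and the job is handed in when it is done.

Besides the shell and the picture viewer there is one more tool, called after ">>>" by a JSON object that holds its "method" and its "body". step_arm: Moves the arm, as the interface text tells. Its arguments: {"type":"object","properties":{"moves":{"type":"array"}},"required":["moves"]}

```bash
mkdir -p pics; ls; python3 - <<'E'
from cell import *
import cv2,numpy as np
o=get_obs();print(o['t'],o['tool_pos'],o['ee_rot'],o['ft_force'],o['width'])
for c in ['scene','side']:
    im=capture(c);cv2.imwrite(f'pics/{c}0.png',im[:,:,::-1]);m=camera_model(c)
    print(c,{k:np.round(v,4).tolist() for k,v in m.items()})
    for l in ['clip','clip_grip','stand','wheel','wagon','jar','pinecone','spool']:
        print(l,[(np.round(d['position']).tolist(),round(d['p'],2)) for d in recognise(c,l)][:4])
m=camera_model('wrist');print(m)
E
```

```text
pics
0.0 [ 0.18052446 -0.62373091  0.22569818] [[ 9.60558579e-01  2.78077320e-01 -4.69349703e-04]
 [ 2.78077710e-01 -9.60556848e-01  1.82450899e-03]
 [ 5.65174989e-05 -1.88306345e-03 -9.99998225e-01]] [-0.1573932  -0.49982077 -0.44076315] 0.0916817297005341
scene {'intrinsics': [[424.6511, 0.0, 320.5501], [0.0, 424.6511, 196.7739], [0.0, 0.0, 1.0]], 'rvec': [2.0115, 1.5086, -0.5437], 'tvec': [-0.0165, -0.3826, 1.2572]}
clip [([287.0, 175.0], 0.67), ([242.0, 197.0], 0.63)]
clip_grip [([275.0, 206.0], 0.57), ([286.0, 177.0], 0.42)]
stand [([279.0, 222.0], 0.88), ([324.0, 289.0], 0.36)]
wheel [([428.0, 172.0], 0.58)]
wagon [([513.0, 174.0], 0.63)]
jar [([196.0, 265.0], 0.87)]
pinecone [([322.0, 154.0], 0.93), ([514.0, 175.0], 0.74)]
spool [([325.0, 290.0], 0.63)]
side {'intrinsics': [[381.4661, 0.0, 313.3487], [0.0, 381.4661, 196.1516], [0.0, 0.0, 1.0]], 'rvec': [0.2946, -2.7355, 1.2692], 'tvec': [0.4858, 0.2186, 0.5254]}
clip [([375.0, 216.0], 0.73), ([365.0, 180.0], 0.69)]
clip_grip [([315.0, 172.0], 0.73), ([359.0, 180.0], 0.5), ([372.0, 216.0], 0.45)]
stand [([314.0, 192.0], 0.63), ([317.0, 172.0], 0.18)]
wheel [([268.0, 306.0], 0.89), ([386.0, 243.0], 0.71), ([315.0, 171.0], 0.63)]
wagon [([192.0, 362.0], 0.86), ([301.0, 130.0], 0.42), ([313.0, 173.0], 0.39)]
jar []
pinecone [([385.0, 245.0], 0.9), ([312.0, 170.0], 0.49)]
spool [([231.0, 187.0], 0.83)]
{'intrinsics': array([[309.70691629,   0.        , 320.17894317],
       [  0.        , 309.70691629, 196.18337569],
       [  0.        ,   0.        ,   1.        ]]), 'tool_from_camera': array([[-5.52770036e-04, -9.62555355e-01, -2.71084641e-01,
         7.27889580e-02],
       [ 9.99999401e-01, -2.76001328e-04, -1.05909043e-03,
        -2.07181067e-04],
       [ 9.44613444e-04, -2.71085064e-01,  9.62554931e-01,
        -1.58073697e-01],
       [ 0.00000000e+00,  0.00000000e+00,  0.00000000e+00,
         1.00000000e+00]])}
```

View pics/scene0.png

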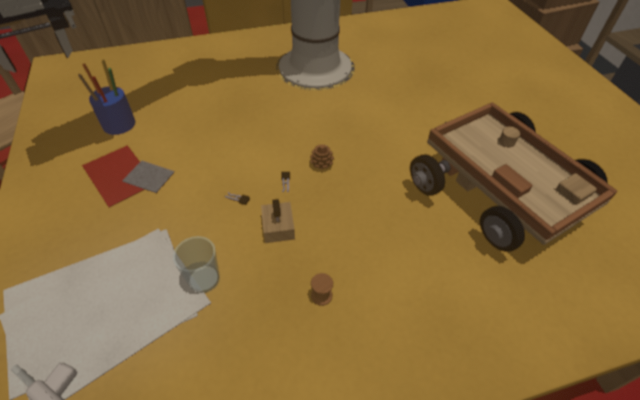

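View pics/side0.png

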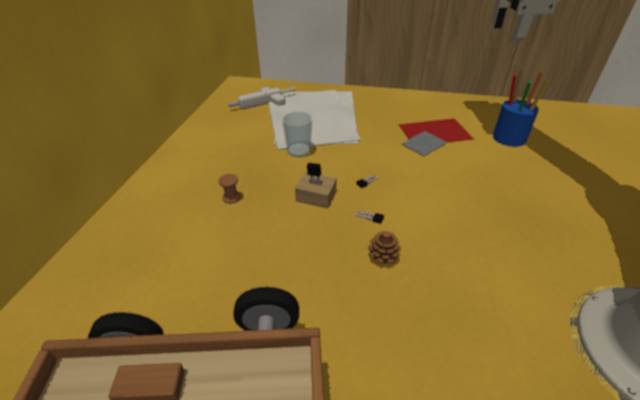

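The scene view shows the wagon at right, with the loose wheel near (428,172), the clip in its stand at (277,210), the jar at (196,265), the spool at (322,290) and the pine cone at (322,157). Small look-alike clips lie at (240,198) and (286,180). Next I compute coarse positions.

```bash
cat > h.py <<'E'
from cell import *
import cv2,numpy as np
from scipy.optimize import least_squares
def RT(c):
    m=camera_model(c);return np.array(m['intrinsics']),cv2.Rodrigues(np.array(m['rvec'],float))[0],np.array(m['tvec'],float).ravel()
def ray(c,p,pose=None):
    if c=='wrist':
        m=camera_model(c);K=m['intrinsics'];T=m['tool_from_camera']
        d=(np.array(p,float)-[K[0,2],K[1,2]])/K[0,0];th=np.hypot(*d)
        v=np.r_[d/max(th,1e-9)*np.sin(th),np.cos(th)]
        R,t=pose;return R@T[:3,3]+t,R@T[:3,:3]@v
    K,R,t=RT(c);return -R.T@t,R.T@np.linalg.inv(K)@np.r_[p,1]
def atz(c,p,z,pose=None):
    o,d=ray(c,p,pose);return o+d*(z-o[2])/d[2]
def proj(c,P,pose=None):
    P=np.atleast_2d(P)
    if c=='wrist':
        m=camera_model(c);K=m['intrinsics'];T=m['tool_from_camera'];R,t=pose
        q=((P-t)@R-T[:3,3])@T[:3,:3];r=np.hypot(q[:,0],q[:,1]);th=np.arctan2(r,q[:,2])
        return q[:,:2]/r[:,None]*th[:,None]*K[0,0]+[K[0,2],K[1,2]]
    K,R,t=RT(c);q=(P@R.T+t)@K.T;return q[:,:2]/q[:,2:]
def pose():
    o=get_obs();return np.array(o['ee_rot']),np.array(o['tool_pos'])
def wag(p,P): # wagon pts->world ; p=x,y,yaw
    c,s=np.cos(p[2]),np.sin(p[2]);P=np.atleast_2d(P);return P@np.array([[c,s,0],[-s,c,0],[0,0,1]])+[p[0],p[1],0]
E
python3 - <<'E'
from h import *
C=np.array([[-70,60,110],[-70,250,110],[250,250,110],[250,60,110]])/1e3
px=np.array([[432,132],[493,105],[611,190],[547,231]],float)
f=lambda p:(proj('scene',wag(p,C))-px).ravel()
g=atz('scene',(428,172),.06)
r=min((least_squares(f,[g[0],g[1],a]) for a in np.arange(0,6.3,.7)),key=lambda r:r.cost)
print('wagon',r.x,r.fun.round(1),g)
w=r.x
print('side corners',proj('side',wag(w,C)).round(),'hole',proj('scene',wag(w,[0,0,.07])),proj('side',wag(w,[0,0,.07])))
for n,p,z in [('clipgrip',(276,205),.07),('standtop',(278,214),.036),('jar',(200,275),.0),('cone',(322,157),.027),('spool',(322,290),.025)]:print(n,atz('scene',p,z))
for n,p,z in [('clipgrip',(314,170),.07),('stand',(316,184),.036),('cone',(385,248),.027),('spool',(230,188),.025)]:print('side',n,atz('side',p,z))
im=cv2.imread('pics/scene0.png')[90:260,220:640]
im2=cv2.imread('pics/side0.png')[150:400,180:420]
cv2.imwrite('pics/c1.png',cv2.resize(im[60:160,0:260],None,fx=3,fy=3,interpolation=2))
E
```

```text
wagon [0.5361828  0.08142214 6.5288007 ] [-4.2 -3.9 -1.4 -3.7  4.6  1.7  0.2  1.8] [0.53245958 0.09615847 0.06      ]
side corners [[325. 328.]
 [337. 546.]
 [-71. 560.]
 [ 51. 336.]] hole [[423.34290115 171.30860142]] [[271.82132233 305.02659732]]
clipgrip [ 0.54070606 -0.23394807  0.07      ]
standtop [ 0.53670434 -0.23132098  0.036     ]
jar [ 0.61079778 -0.40088936  0.        ]
cone [ 0.39519494 -0.09676104  0.027     ]
spool [ 0.71753361 -0.1930225   0.025     ]
side clipgrip [ 0.54830155 -0.23163727  0.07      ]
side stand [ 0.54461788 -0.23089708  0.036     ]
side cone [ 0.39401619 -0.09365264  0.027     ]
side spool [ 0.71864993 -0.19645142  0.025     ]
```

>>> {"method": "step_arm", "body": {"moves": [[255,52,-29,0,0,0,0],[255,105,-58,0,0,0,0],[255,157,-88,0,0,0,0],[255,210,-117,0,0,0,0],[255,262,-146,0,0,0,0]]}}

```text
t: 1.52
tool_pos: [0.3931, -0.4099, 0.2271]
ee_rot: [[0.961, 0.278, 0.001], [0.278, -0.961, -0.001], [0.0, 0.001, -1.0]]
ft_force: [0.6, -1.3, 0.3]
width: 0.0464
```

>>> {"method": "step_arm", "body": {"moves": [[255,52,-29,0,0,0,0],[255,95,-55,0,0,0,0],[255,135,-76,0,0,0,0],[255,135,-76,0,0,0,0],[255,135,-76,0,0,0,0]]}}

```text
t: 2.15
tool_pos: [0.5, -0.3012, 0.2266]
ee_rot: [[0.961, 0.278, -0.001], [0.278, -0.961, -0.001], [-0.001, 0.0, -1.0]]
ft_force: [-0.2, -1.7, -0.6]
width: 0.0008
```

```bash
python3 - <<'E'
from h import *
P=pose();print(P)
im=capture('wrist');cv2.imwrite('pics/w1.png',im[:,:,::-1])
np.savez('w1.npz',R=P[0],t=P[1])
for l,z in [('clip',.036),('clip_grip',.07),('stand',.03),('wheel',.06),('jar',.05),('pinecone',.03),('spool',.03)]:
    print(l,[(np.round(d['position']).tolist(),round(d['p'],2),atz('wrist',d['position'],z,P).round(3).tolist()) for d in recognise('wrist',l)][:4])
E
```

```text
(array([[ 9.60513287e-01,  2.78233402e-01, -6.32015968e-04],
       [ 2.78233116e-01, -9.60513446e-01, -5.03454866e-04],
       [-7.47137795e-04,  3.07727316e-04, -9.99999674e-01]]), array([ 0.49999579, -0.30115417,  0.22660961]))
clip [([222.0, 207.0], 0.97, [0.429, -0.197, 0.036]), ([273.0, 122.0], 0.92, [0.543, -0.232, 0.036]), ([308.0, 206.0], 0.85, [0.46, -0.297, 0.036])]
clip_grip [([309.0, 204.0], 0.84, [0.473, -0.296, 0.07]), ([223.0, 205.0], 0.79, [0.445, -0.205, 0.07]), ([272.0, 117.0], 0.63, [0.551, -0.235, 0.07]), ([55.0, 81.0], 0.3, [0.539, 0.076, 0.07])]
stand [([275.0, 121.0], 0.81, [0.545, -0.234, 0.03])]
wheel []
jar [([441.0, 97.0], 0.93, [0.628, -0.405, 0.05]), ([274.0, 118.0], 0.71, [0.549, -0.234, 0.05])]
pinecone [([155.0, 204.0], 0.62, [0.402, -0.1, 0.03])]
spool []
```

View pics/w1.png

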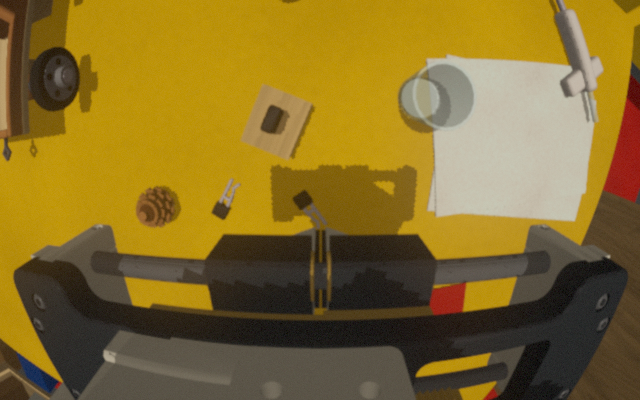

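The wrist view shows the stand at about (277,122) with the clip block at (272,118), the jar at (440,95) and the wheel at (55,78). Next I go over the wheel.

>>> {"method": "step_arm", "body": {"moves": [[255,25,-55,0,0,0,0],[255,50,-110,0,0,0,0],[255,76,-165,0,0,0,0],[255,102,-220,0,0,0,0],[255,127,-275,0,0,0,0]]}}

```text
t: 3.18
tool_pos: [0.5461, 0.0003, 0.2271]
ee_rot: [[0.961, 0.277, 0.001], [0.277, -0.961, -0.0], [0.001, 0.001, -1.0]]
ft_force: [1.2, -0.4, 0.1]
width: 0.0003
```

>>> {"method": "step_arm", "body": {"moves": [[255,11,-22,0,0,0,0],[255,11,-22,30,0,0,0],[255,11,-22,50,0,0,0],[255,11,-22,50,0,0,0],[255,11,-22,50,0,0,0]]}}

```text
t: 3.8
tool_pos: [0.5508, 0.0225, 0.1772]
ee_rot: [[0.961, 0.277, 0.001], [0.277, -0.961, 0.0], [0.001, 0.0, -1.0]]
ft_force: [-0.3, -0.3, 0.5]
width: 0.0005
```

```bash
python3 - <<'E'
from h import *
P=pose();print(P[1])
im=capture('wrist')
np.savez('w2.npz',R=P[0],t=P[1])
w=[.5362,.0814,.2456]
v=im[:,:,::-1].copy();cv2.imwrite('pics/w2raw.png',v)
for q in wag(w,np.array([[0,0,70],[0,-16,70],[0,30,70],[-70,60,110]])/1e3):cv2.circle(v,tuple(int(a) for a in proj('wrist',q,P)[0]),3,(0,255,0),1)
cv2.imwrite('pics/w2.png',cv2.resize(v[:300],(800,375)))
E
```

```text
[0.55078717 0.02249686 0.1772463 ]
```

View pics/w2.png

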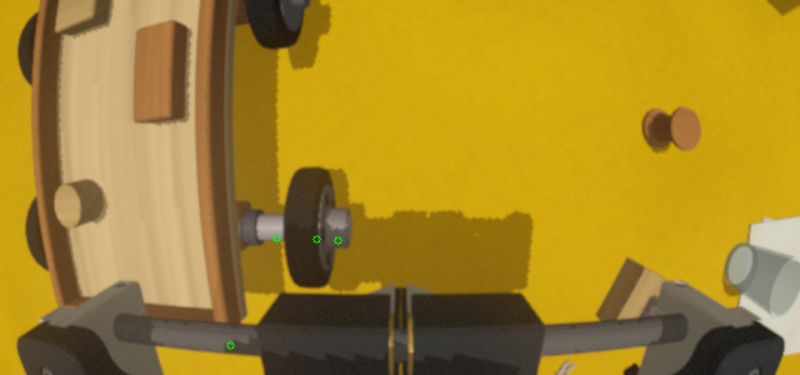

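```bash
python3 - <<'E'
from h import *
d=np.load('w2.npz');P=(d['R'],d['t'])
s=lambda x,y:(x/1.25,y/1.25)
for n,p,z in [('rodL',s(262,227),.06),('rodR',s(284,226),.06),('hubend',s(352,226),.06),('hubend_top',s(350,226),.075),('tyre far',s(310,168),.06),('tyre near',s(310,286),.06),('tyre face top',s(332,226),.105)]:print(n,atz('wrist',p,z,P).round(4))
im=cv2.imread('pics/w2raw.png')[120:260,150:310]
cv2.imwrite('pics/w2c.png',cv2.resize(im,None,fx=4,fy=4,interpolation=2))
E
```

```text
rodL [0.5309 0.1269 0.06  ]
rodR [0.5364 0.1098 0.06  ]
hubend [0.5504 0.0597 0.06  ]
hubend_top [0.5539 0.0601 0.075 ]
tyre far [0.5837 0.1002 0.06  ]
tyre near [0.495  0.0801 0.06  ]
tyre face top [0.5585 0.069  0.105 ]
```

View pics/w2c.png

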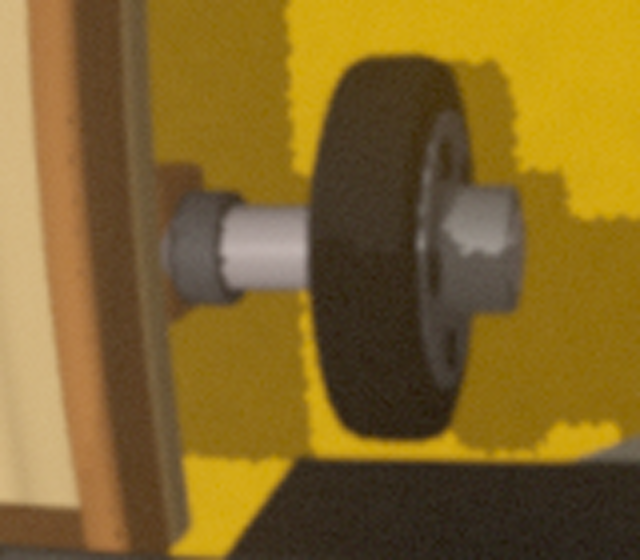

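>>> {"method": "step_arm", "body": {"moves": [[255,9,0,40,0,0,0],[255,9,0,80,0,0,0],[255,9,0,92,0,0,0],[255,9,-8,92,0,0,0],[255,9,-14,92,0,0,0]]}}

```text
t: 4.47
tool_pos: [0.5562, 0.0401, 0.0865]
ee_rot: [[0.96, 0.279, 0.003], [0.279, -0.96, 0.001], [0.003, 0.0, -1.0]]
ft_force: [0.4, 0.2, -0.7]
width: 0.0006
```

>>> {"method": "step_arm", "body": {"moves": [[255,0,-4,0,0,0,0],[255,0,-8,0,0,0,0],[255,0,-12,0,0,0,0],[255,0,-16,0,0,0,0],[255,0,-20,0,0,0,0]]}}

```text
t: 5.1
tool_pos: [0.5494, 0.0583, 0.0847]
ee_rot: [[0.961, 0.278, -0.0], [0.278, -0.961, -0.0], [-0.0, 0.0, -1.0]]
ft_force: [0.3, -0.4, -0.3]
width: 0.0007
```

>>> {"method": "step_arm", "body": {"moves": [[255,0,-3,0,0,0,0],[255,0,-6,0,0,0,0],[255,0,-9,0,0,0,0],[255,0,-12,0,0,0,0],[255,0,-15,0,0,0,0]]}}

```text
t: 5.72
tool_pos: [0.5455, 0.0725, 0.0847]
ee_rot: [[0.961, 0.278, 0.0], [0.278, -0.961, -0.0], [0.0, 0.0, -1.0]]
ft_force: [2.0, -4.3, -0.8]
width: 0.0001
```

>>> {"method": "step_arm", "body": {"moves": [[255,0,-3,0,0,0,0],[255,0,-6,0,0,0,0],[255,0,-9,0,0,0,0],[255,0,-11,0,0,0,0],[255,0,-13,0,0,0,0]]}}

```text
t: 6.35
tool_pos: [0.5419, 0.0852, 0.0848]
ee_rot: [[0.961, 0.278, 0.0], [0.278, -0.961, 0.0], [0.0, -0.0, -1.0]]
ft_force: [3.6, -2.5, -2.0]
width: 0.0004
```

>>> {"method": "step_arm", "body": {"moves": [[255,0,-1,0,0,0,0],[255,0,-2,0,0,0,0],[255,0,-3,0,0,0,0],[255,0,-4,0,0,0,0],[255,0,-5,0,0,0,0]]}}

```text
t: 6.98
tool_pos: [0.5411, 0.0878, 0.0848]
ee_rot: [[0.961, 0.277, 0.001], [0.277, -0.961, -0.002], [0.0, 0.002, -1.0]]
ft_force: [5.1, -8.5, -1.1]
width: 0.0005
```

>>> {"method": "step_arm", "body": {"moves": [[255,0,-1,0,0,0,0],[255,0,-2,0,0,0,0],[255,0,-3,0,0,0,0],[255,0,-3,0,0,0,0],[255,0,-3,0,0,0,0]]}}

```text
t: 7.6
tool_pos: [0.5411, 0.0878, 0.0849]
ee_rot: [[0.962, 0.274, 0.001], [0.274, -0.962, -0.005], [-0.0, 0.005, -1.0]]
ft_force: [6.0, -12.7, -0.1]
width: 0.0004
```

>>> {"method": "step_arm", "body": {"moves": [[255,0,20,0,0,0,0],[255,0,20,-30,0,0,0],[255,0,20,-75,0,0,0],[255,0,14,-90,0,0,0.03],[255,0,14,-90,0,0,0.03]]}}

```text
t: 8.22
tool_pos: [0.5432, 0.081, 0.1755]
ee_rot: [[0.968, 0.251, 0.001], [0.251, -0.968, 0.001], [0.001, -0.0, -1.0]]
ft_force: [0.0, -0.7, -0.2]
width: 0.0005
```

```bash
python3 - <<'E'
from h import *
get_obs();P=pose();print(P)
im=capture('wrist')
np.savez('w3.npz',R=P[0],t=P[1])
v=im[:,:,::-1].copy();cv2.imwrite('pics/w3raw.png',v)
cv2.imwrite('pics/w3.png',cv2.resize(v[110:260,210:410],None,fx=4,fy=4,interpolation=2))
E
```

```text
(array([[ 9.68007920e-01,  2.50916407e-01,  1.27412671e-03],
       [ 2.50915525e-01, -9.68008646e-01,  8.13070517e-04],
       [ 1.43737841e-03, -4.67360527e-04, -9.99998858e-01]]), array([0.54319228, 0.08100127, 0.17551129]))
```

View pics/w3.png

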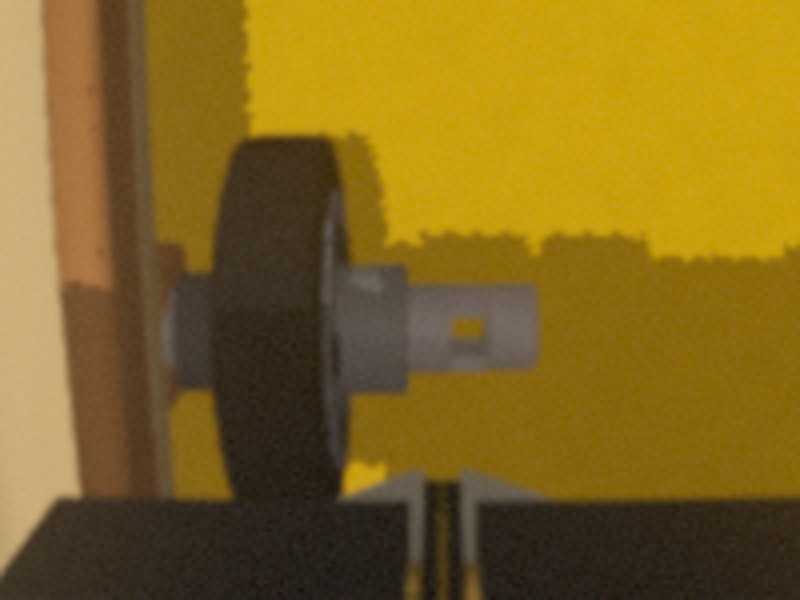

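```bash
python3 - <<'E'
from h import *
d=np.load('w3.npz');P=(d['R'],d['t'])
s=lambda x,y:(210+x/4-.4,110+y/4-.4)
A=lambda x,y,z:atz('wrist',s(x,y),z,P)
a=A(180,332,.06);h=A(407,328,.06);e=A(540,326,.06);hc=A(469.5,327,.06)
print(a,h,e,'yaw hub/axle',np.arctan2((e-h)[0],-(e-h)[1]),np.arctan2((e-a)[0],-(e-a)[1]))
H=A(469.5,333,.07);print('hole top',H,'axis pt',hc)
print('dist hole-end',np.linalg.norm((A(538,327,.07)-A(469.5,327,.07))[:2]),'hub-hole',np.linalg.norm((A(407,327,.07)-A(469.5,327,.07))[:2]),'thick',np.linalg.norm(A(470,284,.06)-A(470,370,.06)))
im=cv2.imread('pics/w3raw.png')
# tyre axis-check, rim line
print('rim', A(105,20,.11),A(120,480,.11))
w=np.load('w1.npz');P1=(w['R'],w['t'])
C=[atz('wrist',p,.036,P1)[:2] for p in [(265,86),(313,103),(292,160),(242,141)]]
C=np.array(C);print('stand',C.mean(0),[(np.linalg.norm(x).round(4),np.arctan2(x[1],x[0]).round(3)) for x in np.roll(C,-1,0)-C])
print('grip',atz('wrist',(272,116),.082,P1))
E
```

```text
[0.52714692 0.14034896 0.06      ] [0.54126594 0.08941324 0.06      ] [0.54936126 0.06007899 0.06      ] yaw hub/axle 0.26926609392541123 0.26998820859839856
hole top [0.54624988 0.07616075 0.07      ] axis pt [0.54507573 0.07564544 0.06      ]
dist hole-end 0.015115677346947753 hub-hole 0.013759600689865516 thick 0.02033018975845005
rim [0.59719907 0.15920241 0.11      ] [0.50984969 0.13909201 0.11      ]
stand [ 0.54461514 -0.23787016] [(np.float64(0.0575), np.float64(-1.654)), (np.float64(0.0689), np.float64(3.065)), (np.float64(0.0621), np.float64(1.473)), (np.float64(0.0681), np.float64(-0.145))]
grip [ 0.55270102 -0.23656543  0.082     ]
```

>>> {"method": "step_arm", "body": {"moves": [[255,-12,55,-15,0,0,-0.17],[255,-24,110,-30,0,0,-0.34],[0,-38,165,-40,0,0,-0.51],[0,-51,220,-40,0,0,-0.68],[0,-64,275,-40,0,0,-0.85]]}}

```text
t: 8.9
tool_pos: [0.5487, -0.2043, 0.2129]
ee_rot: [[0.446, 0.895, -0.003], [0.895, -0.446, 0.001], [0.0, -0.003, -1.0]]
ft_force: [1.0, 0.0, 0.3]
width: 0.0258
```

```bash
python3 - <<'E'
from h import *
R,t=pose();print(R.round(4),t,get_obs()['qpos'])
print((R.T@(np.array([.549,-.236,.18])-t)*1e3).round(1), np.arctan2(R[1,1],R[0,1]))
E
```

```text
[[ 4.464e-01  8.948e-01 -2.500e-03]
 [ 8.948e-01 -4.464e-01  1.400e-03]
 [ 2.000e-04 -2.900e-03 -1.000e+00]] [ 0.54871531 -0.20433663  0.21291379] [ 0.91845974  0.48649124 -0.80513742  1.72068388  0.38594915  1.10386557
 -0.46965322]
[-28.2  14.5  32.9] -0.4627056870429533
```

>>> {"method": "step_arm", "body": {"moves": [[0,-14,7,10,0,0,-0.17],[0,-29,16,25,0,0,-0.34],[0,-29,16,33,0,0,-0.36],[0,-29,16,33,0,0,-0.36],[0,-29,16,33,0,0,-0.36]]}}

```text
t: 9.52
tool_pos: [0.5515, -0.2346, 0.1819]
ee_rot: [[0.108, 0.994, 0.0], [0.994, -0.108, 0.0], [0.0, 0.0, -1.0]]
ft_force: [-0.2, 0.3, -0.6]
width: 0.0758
```

```bash
python3 - <<'E'
from h import *
P=pose();print(P)
im=capture('wrist');np.savez('w4.npz',R=P[0],t=P[1])
v=im[:,:,::-1].copy();cv2.imwrite('pics/w4raw.png',v)
print([(np.round(d['position']).tolist(),round(d['p'],2)) for d in recognise('wrist','clip_grip')])
cv2.imwrite('pics/w4.png',cv2.resize(v[110:310,200:440],None,fx=3,fy=3,interpolation=2))
E
```

```text
(array([[ 1.08429931e-01,  9.94104075e-01,  1.94191252e-04],
       [ 9.94103997e-01, -1.08430005e-01,  4.20513770e-04],
       [ 4.39090611e-04,  1.47450021e-04, -9.99999893e-01]]), array([ 0.55146302, -0.23455619,  0.18193124]))
[([203.0, 154.0], 0.71), ([318.0, 193.0], 0.64), ([252.0, 230.0], 0.5)]
```

View pics/w4.png

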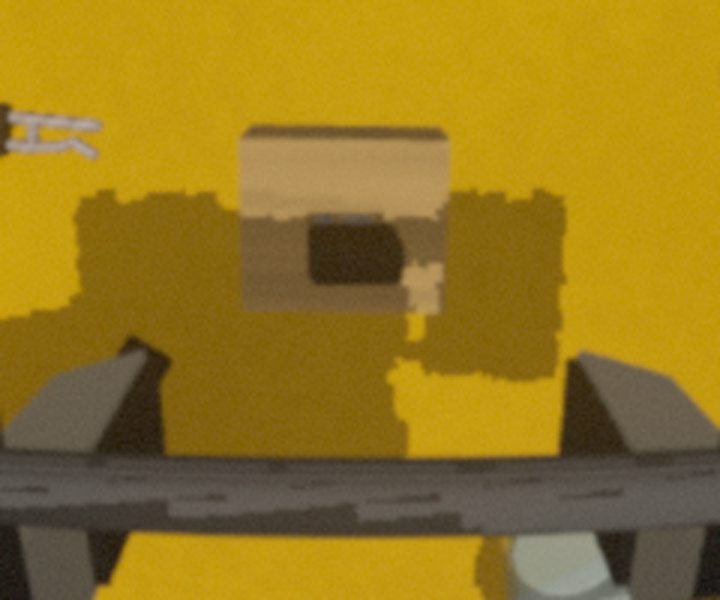

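```bash
python3 - <<'E'
from h import *
d=np.load('w4.npz');P=(d['R'],d['t'])
s=lambda x,y:(200+x/3-.3,110+y/3-.3)
T=lambda x,y,z:(P[0].T@(atz('wrist',s(x,y),z,P)-P[1])*1e3).round(1)
print('far top L,R',T(308,284,.082),T(402,284,.082),'near bottom',T(312,222,.056),T(396,222,.056))
print('stand',T(241,312,.036),T(442,312,.036),T(448,138,.036),T(240,138,.036))
E
```

```text
far top L,R [ -6.7 -16.   99.9] [-6.7 11.4 99.9] near bottom [  5.6 -15.9 125.9] [  5.6  10.5 125.9]
stand [-31.2 -42.3 145.9] [-31.2  27.5 145.9] [ 29.5  28.2 145.9] [ 29.6 -40.7 145.9]
```

>>> {"method": "step_arm", "body": {"moves": [[0,0,-2,50,0,0,0],[0,0,-2,95,0,0,0],[0,0,-2,125,0,0,0],[0,0,-2,130,0,0,0],[0,0,-2,130,0,0,0]]}}

```text
t: 10.25
tool_pos: [0.55, -0.2357, 0.0527]
ee_rot: [[0.108, 0.994, 0.001], [0.994, -0.108, -0.0], [-0.0, 0.001, -1.0]]
ft_force: [-0.1, -0.7, 0.4]
width: 0.0919
```

>>> {"method": "step_arm", "body": {"moves": [[255,0,0,0,0,0,0],[255,0,0,0,0,0,0],[255,0,0,0,0,0,0],[255,0,0,0,0,0,0],[255,0,0,0,0,0,0]]}}

```text
t: 10.88
tool_pos: [0.5491, -0.236, 0.0518]
ee_rot: [[0.109, 0.994, 0.0], [0.994, -0.109, -0.0], [-0.0, 0.0, -1.0]]
ft_force: [-0.1, -0.6, -0.4]
width: 0.0463
```

>>> {"method": "step_arm", "body": {"moves": [[255,0,0,0,0,0,0],[255,0,0,0,0,0,0],[255,0,0,0,0,0,0],[255,0,0,0,0,0,0],[255,0,0,0,0,0,0]]}}

```text
t: 11.5
tool_pos: [0.5491, -0.2359, 0.0517]
ee_rot: [[0.109, 0.994, 0.0], [0.994, -0.109, 0.0], [0.0, 0.0, -1.0]]
ft_force: [-0.4, 0.6, 0.4]
width: 0.0282
```

>>> {"method": "step_arm", "body": {"moves": [[255,0,0,-10,0,0,0],[255,0,0,-35,0,0,0],[255,0,0,-80,0,0,0],[255,0,0,-110,0,0,0],[255,0,0,-110,0,0,0]]}}

```text
t: 12.12
tool_pos: [0.5511, -0.2363, 0.165]
ee_rot: [[0.109, 0.994, 0.005], [0.994, -0.109, -0.003], [-0.002, 0.005, -1.0]]
ft_force: [-0.2, -0.6, -1.5]
width: 0.0289
```

>>> {"method": "step_arm", "body": {"moves": [[255,50,-6,0,0,0,-0.1],[255,105,-13,0,0,0,-0.2],[255,160,-19,0,0,0,-0.3],[255,215,-26,0,0,0,-0.374],[255,265,-33,0,0,0,-0.374]]}}

```text
t: 12.75
tool_pos: [0.5442, 0.0329, 0.1609]
ee_rot: [[-0.263, 0.965, -0.001], [0.965, 0.263, 0.0], [0.001, -0.001, -1.0]]
ft_force: [0.0, -0.5, -0.2]
width: 0.028
```

```bash
python3 - <<'E'
from h import *
R,t=pose();print(R.round(4),t)
print((R.T@(np.array([.545,.0755,.165])-t)*1e3).round(1), np.arctan2(R[1,1],R[0,1]))
E
```

```text
[[-2.632e-01  9.647e-01 -1.300e-03]
 [ 9.647e-01  2.632e-01  3.000e-04]
 [ 6.000e-04 -1.200e-03 -1.000e+00]] [0.54415465 0.03286888 0.16090945]
[40.9 12.  -4.1] 0.26632737545415786
```

>>> {"method": "step_arm", "body": {"moves": [[255,25,8,0,0,0,0],[255,38,12,0,0,0,0],[255,38,12,0,0,0,0],[255,38,12,0,0,0,0],[255,38,12,0,0,0,0]]}}

```text
t: 13.38
tool_pos: [0.5469, 0.0691, 0.1615]
ee_rot: [[-0.26, 0.966, -0.0], [0.966, 0.26, -0.001], [-0.001, -0.001, -1.0]]
ft_force: [0.0, 0.6, -0.2]
width: 0.0286
```

```bash
python3 - <<'E'
from h import *
P=pose();print(P)
im=capture('wrist');sd=capture('side');sc=capture('scene');np.savez('w5.npz',R=P[0],t=P[1])
for n,i in [('wrist',im),('side',sd),('scene',sc)]:cv2.imwrite(f'pics/{n}5raw.png',i[:,:,::-1])
W=P[0]@np.array([0,0,.025])+P[1]
print(proj('side',W),proj('scene',W),proj('wrist',W,P))
def crop(i,p,w,h,f):
    x=int(np.clip(p[0]-w/2,0,640-w));y=int(np.clip(p[1]-h/2,0,400-h));print('origin',x,y);return cv2.resize(i[y:y+h,x:x+w,::-1],None,fx=f,fy=f,interpolation=2)
a=crop(im,proj('wrist',W,P)[0],100,150,4);b=crop(sd,proj('side',W)[0],100,75,4);c=crop(sc,proj('scene',W)[0],100,75,4)
cv2.imwrite('pics/c5.png',np.hstack([a,np.vstack([b,c])]))
E
```

```text
(array([[-2.59522277e-01,  9.65737030e-01, -4.21016244e-04],
       [ 9.65736925e-01,  2.59521921e-01, -7.51573726e-04],
       [-6.16559633e-04, -6.01641058e-04, -9.99999629e-01]]), array([0.54687683, 0.06911575, 0.16145382]))
[[262.06224471 265.01266262]] [[426.62469962 152.6454831 ]] [[320.60770157 229.27344942]]
origin 270 154
origin 212 227
origin 376 115
```

View pics/c5.png

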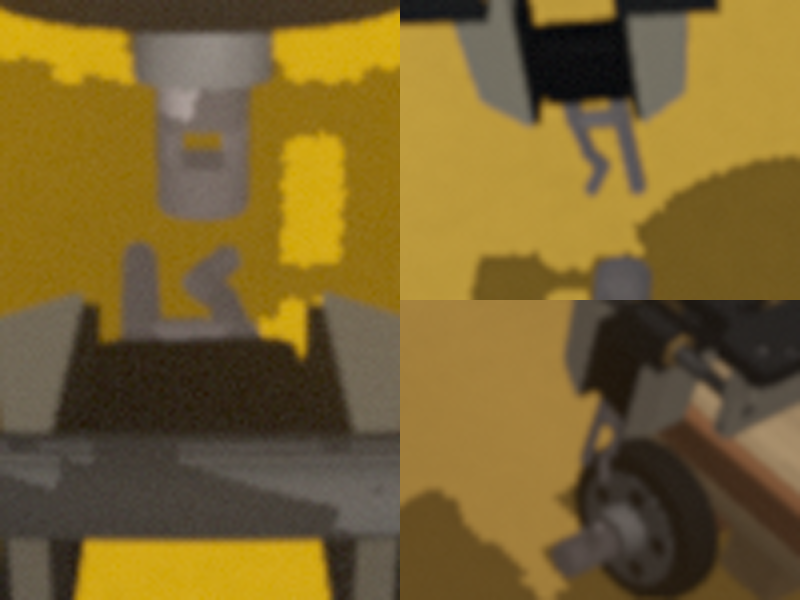

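```bash
python3 - <<'E'
from h import *
d=np.load('w5.npz');P=(d['R'],d['t'])
px={'wrist':(270+139/4-.4,154+248/4-.4),'side':(212+240/4-.4,227+188/4-.4)}
f=lambda X:np.r_[proj('wrist',X,P)[0]-px['wrist'],proj('side',X)[0]-px['side']]
r=least_squares(f,P[1]-[0,0,.046]);X=r.x
print('tip world',X,'tool',(P[0].T@(X-P[1])*1e3).round(1),r.fun.round(2))
# wrist only w/ z=46 below
o=atz('wrist',px['wrist'],P[1][2]-.044,P);print('wrist-only z44 tool',(P[0].T@(o-P[1])*1e3).round(1))
o=atz('wrist',(270+139/4-.4,154+330/4-.4),P[1][2]-.010,P);print('leg top tool',(P[0].T@(o-P[1])*1e3).round(1))
H=atz('wrist',(270+203/4-.4,154+150.5/4-.4),.07,P);print('hole world',H,'tool',(P[0].T@(H-P[1])*1e3).round(1))
ax=[atz('wrist',(270+c/4-.4,154+r/4-.4),.06,P) for c,r in [(203,100),(203,190)]];e=ax[1]-ax[0];print('axis',ax,np.arctan2(e[0],-e[1]))
Hs=proj('side',H);print(Hs)
E
```

```text
tip world [0.53501652 0.07106145 0.12447852] tool [  5.  -10.9  37. ] [-0.14  0.06 -0.27  0.12]
wrist-only z44 tool [  2.6 -11.2  44. ]
leg top tool [ 1.6 -9.6 10. ]
hole world [0.54479032 0.07623288 0.07      ] tool [ 7.5 -0.1 91.4]
axis [array([0.54257373, 0.08449992, 0.06      ]), array([0.54779041, 0.06505571, 0.06      ])] 0.2621168687658495
[[266.96730686 300.70007272]]
```

Viewed 8 pictures. In the wrist view the straight leg tip is at crop (139,250), left of the hole at (203,150). Both legs are intact and the bent leg is on the right. I shift to bring the tip over the hole, go down to just above the axle and look again.

>>> {"method": "step_arm", "body": {"moves": [[255,4,11,0,0,0,0],[255,4,11,12,0,0,0],[255,4,11,25,0,0,0],[255,4,11,36,0,0,0],[255,4,11,36,0,0,0]]}}

```text
t: 14.15
tool_pos: [0.5552, 0.0774, 0.1242]
ee_rot: [[-0.262, 0.965, -0.003], [0.965, 0.262, -0.0], [0.0, -0.003, -1.0]]
ft_force: [-1.3, -0.5, -0.1]
width: 0.0287
```

```bash
python3 - <<'E'
from h import *
P=pose();print(P,get_obs()['ft_force'])
im=capture('wrist');sd=capture('side');np.savez('w6.npz',R=P[0],t=P[1])
for n,i in [('wrist',im),('side',sd)]:cv2.imwrite(f'pics/{n}6raw.png',i[:,:,::-1])
a=cv2.resize(im[160:260,270:370,::-1],None,fx=5,fy=5,interpolation=2)
b=cv2.resize(sd[230:330,235:295,::-1],None,fx=5,fy=5,interpolation=2)
cv2.imwrite('pics/c6.png',np.hstack([a,b]))
E
```

```text
(array([[-2.62217287e-01,  9.65005049e-01, -2.71094872e-03],
       [ 9.65008728e-01,  2.62217669e-01, -2.19907645e-04],
       [ 4.98646666e-04, -2.67375276e-03, -9.99996301e-01]]), array([0.55518133, 0.07743664, 0.12423812])) [-1.33740179 -0.50409854 -0.1163759 ]
```

View pics/c6.png

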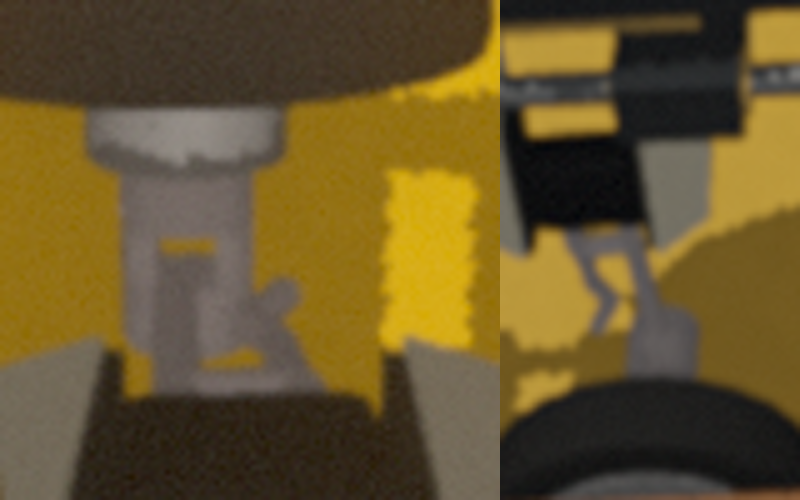

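```bash
python3 - <<'E'
from h import *
d=np.load('w6.npz');P=(d['R'],d['t'])
T=lambda c,r,z:(P[0].T@(atz('wrist',(270+c/5-.4,160+r/5-.4),z,P)-P[1])*1e3).round(1)
print('hole +y edge',T(187.5,239,.07),'hub end top',T(187,172,.075),T(187,150,.075))
for dz in (43,45,47):print(dz,'tip ctr',T(186,274.5,P[1][2]-(dz-3)/1e3))
w=np.array([.5448,.0762,.07]);print('hole by w5',(P[0].T@(w-P[1])*1e3).round(1), 'w3',(P[0].T@(np.array([.545,.0757,.07])-P[1])*1e3).round(1))
E
```

```text
hole +y edge [ 5.2 -9.7 54.3] hub end top [16.6 -9.4 49.3] [19.8 -9.4 49.3]
43 tip ctr [ 4.8 -9.3 40. ]
45 tip ctr [ 4.1 -9.4 42. ]
47 tip ctr [ 3.4 -9.5 44. ]
hole by w5 [  1.5 -10.2  54.3] w3 [  1.  -10.1  54.3]
```

```bash
python3 - <<'E'
import cv2,numpy as np
def c(f,x,y,w,h,k):
    i=cv2.imread(f)[y:y+h,x:x+w].astype(float);lo,hi=np.percentile(i,1),np.percentile(i,92)
    return cv2.resize(np.clip((i-lo)/(hi-lo)*255,0,255).astype('uint8'),None,fx=k,fy=k,interpolation=2)
cv2.imwrite('pics/c7.png',np.hstack([c('pics/wrist6raw.png',290,195,35,50,12)[:500],c('pics/side6raw.png',250,270,30,50,12)[:500]]))
E
```

```text
(no output)
```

View pics/c7.png

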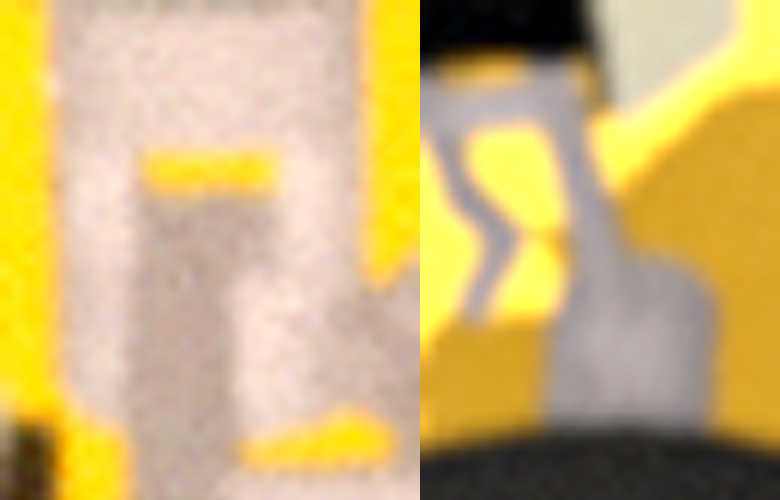

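>>> {"method": "step_arm", "body": {"moves": [[255,0,1,0,0,0,0],[255,0,1,2,0,0,0],[255,0,1,4,0,0,0],[255,0,1,6,0,0,0],[255,0,1,6,0,0,0]]}}

```text
t: 14.88
tool_pos: [0.5572, 0.0779, 0.1195]
ee_rot: [[-0.262, 0.965, -0.0], [0.965, 0.262, -0.0], [0.0, -0.0, -1.0]]
ft_force: [-0.4, 0.2, -0.2]
width: 0.0285
```

```bash
python3 - <<'E'
from h import *
P=pose();print(P[1],get_obs()['ft_force'])
im=capture('wrist');np.savez('w8.npz',R=P[0],t=P[1])
cv2.imwrite('pics/wrist8raw.png',im[:,:,::-1])
def c(f,x,y,w,h,k):
    i=cv2.imread(f)[y:y+h,x:x+w].astype(float);lo,hi=np.percentile(i,1),np.percentile(i,92)
    return cv2.resize(np.clip((i-lo)/(hi-lo)*255,0,255).astype('uint8'),None,fx=k,fy=k,interpolation=2)
cv2.imwrite('pics/c8.png',c('pics/wrist8raw.png',290,190,50,50,12))
E
```

```text
[0.55715023 0.07786888 0.11953024] [-0.35360933  0.18599481 -0.17145212]
```

View pics/c8.png

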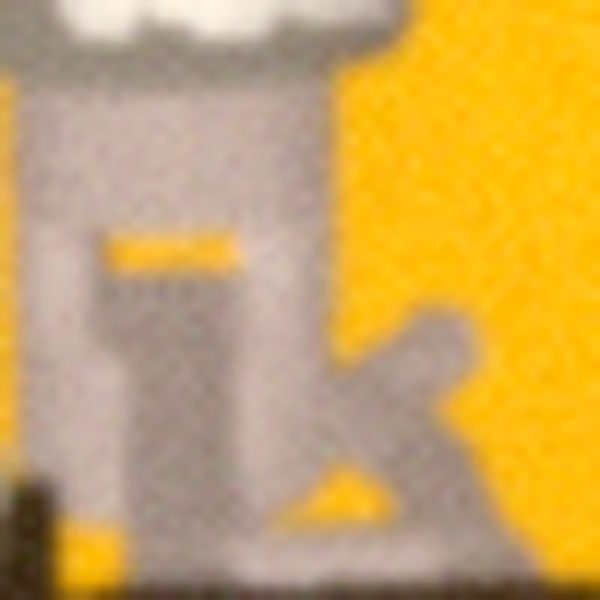

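>>> {"method": "step_arm", "body": {"moves": [[255,0,-0.8,0,0,0,0],[255,0,-0.8,2,0,0,0],[255,0,-0.8,4,0,0,0],[255,0,-0.8,6,0,0,0],[255,0,-0.8,7,0,0,0]]}}

```text
t: 15.55
tool_pos: [0.5564, 0.0777, 0.1125]
ee_rot: [[-0.262, 0.965, -0.0], [0.965, 0.262, -0.0], [0.0, -0.0, -1.0]]
ft_force: [-0.5, 0.0, -0.7]
width: 0.0282
```

>>> {"method": "step_arm", "body": {"moves": [[255,0,0,1,0,0,0],[255,0,0,2,0,0,0],[255,0,0,3,0,0,0],[255,0,0,4,0,0,0],[255,0,0,4,0,0,0]]}}

```text
t: 16.18
tool_pos: [0.5565, 0.0777, 0.1087]
ee_rot: [[-0.262, 0.965, -0.0], [0.965, 0.262, -0.0], [-0.0, -0.0, -1.0]]
ft_force: [-0.6, 0.6, -0.7]
width: 0.028
```

>>> {"method": "step_arm", "body": {"moves": [[255,0,0,1,0,0,0],[255,0,0,2,0,0,0],[255,0,0,3,0,0,0],[255,0,0,4,0,0,0],[255,0,0,4,0,0,0]]}}

```text
t: 16.8
tool_pos: [0.5564, 0.0777, 0.1046]
ee_rot: [[-0.262, 0.965, -0.0], [0.965, 0.262, 0.0], [0.0, -0.0, -1.0]]
ft_force: [-0.8, 0.4, -1.3]
width: 0.0286
```

>>> {"method": "step_arm", "body": {"moves": [[255,0,0,1,0,0,0],[255,0,0,2,0,0,0],[255,0,0,3,0,0,0],[255,0,0,4,0,0,0],[255,0,0,5,0,0,0]]}}

```text
t: 17.42
tool_pos: [0.5565, 0.0777, 0.0997]
ee_rot: [[-0.262, 0.965, 0.0], [0.965, 0.262, -0.0], [-0.0, 0.0, -1.0]]
ft_force: [0.1, 0.1, 0.0]
width: 0.0283
```

>>> {"method": "step_arm", "body": {"moves": [[255,0,0,1,0,0,0],[255,0,0,2,0,0,0],[255,0,0,3,0,0,0],[255,0,0,4,0,0,0],[255,0,0,4,0,0,0]]}}

```text
t: 18.05
tool_pos: [0.5567, 0.0778, 0.0957]
ee_rot: [[-0.262, 0.965, 0.0], [0.965, 0.262, 0.0], [0.0, 0.0, -1.0]]
ft_force: [0.4, 0.5, -0.4]
width: 0.0283
```

>>> {"method": "step_arm", "body": {"moves": [[255,0,0,1,0,0,0],[255,0,0,2,0,0,0],[255,0,0,3,0,0,0],[255,0,0,4,0,0,0],[255,0,0,4,0,0,0]]}}

```text
t: 18.68
tool_pos: [0.5564, 0.0777, 0.0914]
ee_rot: [[-0.262, 0.965, -0.0], [0.965, 0.262, 0.0], [0.0, -0.0, -1.0]]
ft_force: [0.6, 0.8, -0.5]
width: 0.0283
```

>>> {"method": "step_arm", "body": {"moves": [[255,0,0,1,0,0,0],[255,0,0,2,0,0,0],[255,0,0,3,0,0,0],[255,0,0,3,0,0,0],[255,0,0,3,0,0,0]]}}

```text
t: 19.3
tool_pos: [0.5563, 0.0776, 0.0885]
ee_rot: [[-0.262, 0.965, -0.0], [0.965, 0.262, -0.0], [0.0, -0.0, -1.0]]
ft_force: [-0.1, 0.6, -0.6]
width: 0.0289
```

>>> {"method": "step_arm", "body": {"moves": [[255,0,0,1,0,0,0],[255,0,0,2,0,0,0],[255,0,0,2,0,0,0],[255,0,0,2,0,0,0],[255,0,0,2,0,0,0]]}}

```text
t: 19.92
tool_pos: [0.5563, 0.0776, 0.0865]
ee_rot: [[-0.262, 0.965, -0.001], [0.965, 0.262, -0.0], [0.0, -0.001, -1.0]]
ft_force: [-0.9, -0.5, -2.4]
width: 0.0285
```

>>> {"method": "step_arm", "body": {"moves": [[255,0,0,1,0,0,0],[255,0,0,2,0,0,0],[255,0,0,2,0,0,0],[255,0,0,2,0,0,0],[255,0,0,2,0,0,0]]}}

```text
t: 20.55
tool_pos: [0.5562, 0.0776, 0.0846]
ee_rot: [[-0.262, 0.965, -0.001], [0.965, 0.262, -0.0], [-0.0, -0.001, -1.0]]
ft_force: [-2.5, -0.7, -1.3]
width: 0.0283
```

>>> {"method": "step_arm", "body": {"moves": [[255,0,0,0.5,0,0,0],[255,0,0,1,0,0,0],[255,0,0,1.5,0,0,0],[255,0,0,2,0,0,0],[255,0,0,2,0,0,0]]}}

```text
t: 21.18
tool_pos: [0.5563, 0.0776, 0.0826]
ee_rot: [[-0.262, 0.965, -0.0], [0.965, 0.262, -0.0], [-0.0, -0.001, -1.0]]
ft_force: [-3.4, -0.4, 0.7]
width: 0.0282
```

>>> {"method": "step_arm", "body": {"moves": [[255,0,0,0.5,0,0,0],[255,0,0,1,0,0,0],[255,0,0,1.5,0,0,0],[255,0,0,2,0,0,0],[255,0,0,2,0,0,0]]}}

```text
t: 21.8
tool_pos: [0.5562, 0.0776, 0.0805]
ee_rot: [[-0.262, 0.965, -0.001], [0.965, 0.262, -0.0], [-0.0, -0.001, -1.0]]
ft_force: [-5.1, -1.4, 2.2]
width: 0.029
```

```bash
python3 - <<'E'
from h import *
P=pose();print(P[1],get_obs()['ft_force'],get_obs()['moment'])
im=capture('wrist');sd=capture('side');sc=capture('scene');np.savez('w9.npz',R=P[0],t=P[1])
cv2.imwrite('pics/wrist9raw.png',im[:,:,::-1]);cv2.imwrite('pics/side9raw.png',sd[:,:,::-1]);cv2.imwrite('pics/scene9raw.png',sc[:,:,::-1])
def c(i,x,y,w,h,k):
    i=i[y:y+h,x:x+w,::-1].astype(float);lo,hi=np.percentile(i,1),np.percentile(i,95)
    return cv2.resize(np.clip((i-lo)/(hi-lo)*255,0,255).astype('uint8'),None,fx=k,fy=k,interpolation=2)
L=c(im,285,170,75,100,6)
R=np.vstack([c(sd,245,265,50,43,7),c(sc,402,150,50,43,7)])[:600]
R=cv2.copyMakeBorder(R,0,max(0,600-len(R)),0,0,0)
cv2.imwrite('pics/c9.png',np.hstack([L,R]))
E
```

```text
[0.55619999 0.0776155  0.08054427] [-5.13169517 -1.36556774  2.19065585] [-0.32834879  1.0625012   0.02399805]
```

View pics/c9.png

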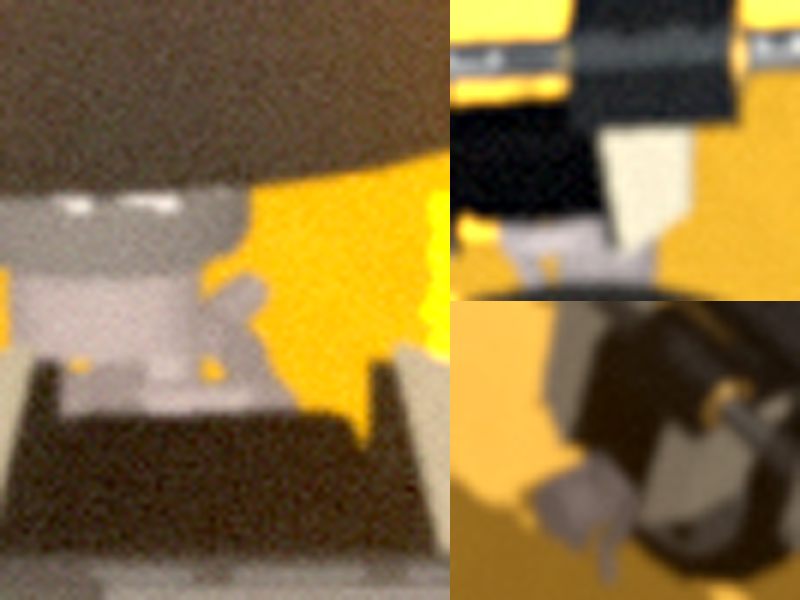

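The leg is in the hole and the bent leg is beside the axle. The crossbar is close above the axle and the force is low, so I keep going gently and shift slightly to -y to relieve the sideways load.

>>> {"method": "step_arm", "body": {"moves": [[255,0,-0.7,0,0,0,0],[255,0,-0.7,0.5,0,0,0],[255,0,-0.7,1,0,0,0],[255,0,-0.7,1.5,0,0,0],[255,0,-0.7,1.5,0,0,0]]}}

```text
t: 22.58
tool_pos: [0.5561, 0.0776, 0.0797]
ee_rot: [[-0.262, 0.965, 0.001], [0.965, 0.262, -0.0], [-0.0, 0.0, -1.0]]
ft_force: [-4.9, -1.5, 6.1]
width: 0.0285
```

>>> {"method": "step_arm", "body": {"moves": [[255,0,0,0.5,0,0,0],[255,0,0,1,0,0,0],[255,0,0,1.5,0,0,0],[255,0,0,1.5,0,0,0],[255,0,0,1.5,0,0,0]]}}

```text
t: 23.2
tool_pos: [0.5563, 0.0777, 0.0793]
ee_rot: [[-0.262, 0.965, 0.001], [0.965, 0.262, -0.001], [-0.001, 0.001, -1.0]]
ft_force: [-7.6, -1.5, 15.1]
width: 0.0284
```

```bash
python3 - <<'E'
from h import *
d=np.load('w9.npz');P=(d['R'],d['t']);d=np.load('w5.npz');P5=(d['R'],d['t'])
def tri(obs,x0):
    f=lambda X:np.concatenate([proj(c,X,p)[0]-q for c,q,p in obs])
    r=least_squares(f,x0);return r.x,r.fun.round(1)
X,e=tri([('wrist',(327.2,217.3),P),('scene',(424.6,189.5),None)],P[1]-[0,0,.04]);print('flare now',X,(P[0].T@(X-P[1])*1e3).round(1),e)
X,e=tri([('wrist',(327.2,217.3),P5),('side',(260.4,273.4),None)],P5[1]-[0,0,.04]);print('flare w5',X,(P5[0].T@(X-P5[1])*1e3).round(1),e)
# axle end bottom check in scene: project axle end centre, bottom
u=np.array([np.sin(.264),-np.cos(.264)]);E=np.r_[np.array([.545,.0757])+u*.016,.06]
print('axle end',proj('scene',E),'bottom',proj('scene',E-[0,0,.01]),'seen ~',402+133/7,150+(495-301)/7)
# predicted locations of tip for offset
for off in (37,41,45):
    T=P[0]@np.array([1.5,-10.5,off])/1e3+P[1];F=P[0]@np.array([1.5,3,off-6])/1e3+P[1]
    print(off,'tip z',T[2],'scene flare',proj('scene',F).round(1))
E
```

```text
flare now [0.5600027  0.08058408 0.03821732] [ 1.9  4.5 42.3] [-0.1  0.1  0.3  0.2]
flare w5 [0.5499906  0.07355949 0.12384142] [ 3.5  4.2 37.6] [-0.4  0.1 -0.7  0.2]
axle end [[415.82675902 181.00067725]] bottom [[414.95788326 184.23550266]] seen ~ 421.0 177.71428571428572
37 tip z 0.0435510365068622 scene flare [[425.4 185.7]]
41 tip z 0.039551037375725615 scene flare [[425. 187.]]
45 tip z 0.035551038244589016 scene flare [[424.7 188.3]]
```

>>> {"method": "step_arm", "body": {"moves": [[255,0,-0.5,0,0,0,0],[255,0,-1,0,0,0,0],[255,0,-1,0.2,0,0,0],[255,0,-1,0.4,0,0,0],[255,0,-1,0.4,0,0,0]]}}

```text
t: 23.82
tool_pos: [0.5562, 0.0777, 0.0793]
ee_rot: [[-0.262, 0.965, 0.003], [0.965, 0.262, -0.0], [-0.001, 0.002, -1.0]]
ft_force: [-6.7, -3.3, 14.8]
width: 0.0286
```

>>> {"method": "step_arm", "body": {"moves": [[255,0,-0.5,-0.5,0,0,0],[255,0,-0.5,-1,0,0,0],[255,0,-0.5,-1.5,0,0,0],[255,0,-0.5,-2,0,0,0],[255,0,-0.5,-2,0,0,0]]}}

```text
t: 24.45
tool_pos: [0.5557, 0.0775, 0.0798]
ee_rot: [[-0.262, 0.965, 0.002], [0.965, 0.262, 0.001], [0.0, 0.003, -1.0]]
ft_force: [1.3, 0.6, 3.6]
width: 0.0282
```

Loads are small now, so I release.

>>> {"method": "step_arm", "body": {"moves": [[0,0,0,0,0,0,0],[0,0,0,0,0,0,0],[0,0,0,0,0,0,0],[0,0,0,0,0,0,0],[0,0,0,0,0,0,0]]}}

```text
t: 25.08
tool_pos: [0.5544, 0.0772, 0.0793]
ee_rot: [[-0.262, 0.965, -0.0], [0.965, 0.262, 0.0], [0.0, -0.0, -1.0]]
ft_force: [0.5, -0.6, 0.8]
width: 0.0741
```

>>> {"method": "step_arm", "body": {"moves": [[0,0,0,0,0,0,0],[0,0,0,0,0,0,0],[0,0,0,-2,0,0,0],[0,0,0,-10,0,0,0],[0,0,0,-20,0,0,0]]}}

```text
t: 25.7
tool_pos: [0.5544, 0.0773, 0.1]
ee_rot: [[-0.262, 0.965, 0.0], [0.965, 0.262, 0.0], [0.0, 0.0, -1.0]]
ft_force: [-0.3, -1.1, 0.2]
width: 0.0915
```

>>> {"method": "step_arm", "body": {"moves": [[0,0,0,-40,0,0,0],[0,-40,0,-90,0,0,0],[0,-70,0,-100,0,0,0],[0,-70,0,-100,0,0,0],[0,-70,0,-100,0,0,0]]}}

```text
t: 26.32
tool_pos: [0.5723, 0.0102, 0.1995]
ee_rot: [[-0.262, 0.965, -0.0], [0.965, 0.262, 0.0], [0.0, 0.0, -1.0]]
ft_force: [-0.3, 0.9, 1.0]
width: 0.092
```

```bash
python3 - <<'E'
from h import *
P=pose();print(P[1],get_obs()['ft_force'])
im={c:capture(c) for c in ['wrist','side','scene']};np.savez('w10.npz',R=P[0],t=P[1])
obs=[]
for c in im:
    cv2.imwrite(f'pics/{c}10raw.png',im[c][:,:,::-1])
    r=recognise(c,'clip_grip');print(c,[(np.round(d['position'],1).tolist(),round(d['p'],2)) for d in r][:4])
    # dark blob near expected grip
    G=np.r_[np.array([.5562,.0777])-0,.0983];q=proj(c,G,P)[0];x,y=q.astype(int);w=25
    g=im[c][max(y-w,0):y+w,max(x-w,0):x+w].max(2);n,l,s,ct=cv2.connectedComponentsWithStats((g<60).astype('uint8'))
    print(c,'exp',q.round(1),[(s[i,4],(ct[i]+[max(x-w,0),max(y-w,0)]).round(1).tolist(),s[i,:4].tolist()) for i in range(1,n) if s[i,4]>15])
E
```

```text
[0.57233247 0.01018871 0.19950006] [-0.25421134  0.87638353  0.95751912]
wrist [([325.8, 112.9], 0.78)]
wrist exp [323.  116.1] []
side [([254.3, 293.0], 0.83), ([373.0, 217.4], 0.66)]
side exp [256.3 287.5] [(np.int32(356), [253.2, 287.9], [11, 17, 24, 19]), (np.int32(177), [263.5, 308.9], [12, 43, 38, 7])]
scene [([428.0, 168.1], 0.76), ([284.6, 179.7], 0.48), ([238.1, 196.8], 0.44)]
scene exp [428.7 168.8] [(np.int32(804), [438.5, 171.2], [17, 9, 33, 38])]
```

```bash
python3 - <<'E'
from h import *
d=np.load('w10.npz');P=(d['R'],d['t'])
px={}
for c in ['wrist','side']:
    capture(c);r=regions_of(c,'clip_grip')[0];m=r['pixels'];ys,xs=np.nonzero(m);print(c,r['p'],m.sum(),xs.min(),xs.max(),ys.min(),ys.max(),r['position'])
    r=regions_of(c,'clip');print('  clip',[(q['p'].__round__(2),[int(v) for v in (np.nonzero(q['pixels'])[1].min(),np.nonzero(q['pixels'])[1].max(),np.nonzero(q['pixels'])[0].min(),np.nonzero(q['pixels'])[0].max())]) for q in r])
G0=np.array([.5448,.0760]);ux=np.array([np.cos(.264),np.sin(.264)])
obs=[('wrist',(325.8,112.9),P),('side',(253.5,288.5),None)]
f=lambda X:np.concatenate([proj(c,X,p)[0]-q for c,q,p in obs])
r=least_squares(f,[.55,.08,.1]);print('grip',r.x,r.fun.round(1),'along axle-x',(r.x[:2]-G0)@ux, 'along y',(r.x[:2]-G0)@np.array([-ux[1],ux[0]]))
# silhouette of model block in both views for candidate depths
for tip in (.034,.038,.042,.047):
    B=np.array([[x,y,tip+z] for x in(-6.75e-3,.02125) for y in(-.007,.007) for z in(.05,.076)])
    W=np.c_[G0+B[:,:1]*ux+B[:,1:2]*np.array([-ux[1],ux[0]]),B[:,2]]
    for c,p in (('wrist',P),('side',None),('scene',None)):
        q=proj(c,W,p);print(tip,c,q.min(0).round(1),q.max(0).round(1))
E
```

```text
wrist 0.86 596 307 346 108 124 [327.3, 114.8]
  clip [(0.92, [306, 346, 107, 124])]
side 0.86 530 241 267 278 305 [255.4, 291.2]
  clip [(0.73, [241, 267, 278, 305]), (0.69, [356, 384, 211, 223]), (0.46, [356, 374, 177, 188])]
grip [0.55795118 0.08100887 0.10028827] [ 0.4 -0.1  0.6 -0.1] along axle-x 0.01400258126667969 along y 0.0014036047861929791
0.034 wrist [300.1 105.9] [335.6 123.5]
0.034 side [247.2 277.9] [271.2 299.6]
0.034 scene [419.3 157.7] [436.4 177.8]
0.038 wrist [299.8 105.9] [335.8 123.6]
0.038 side [246.8 276. ] [271.  297.8]
0.038 scene [419.7 156.2] [436.9 176.4]
0.042 wrist [299.4 105.8] [336.1 123.9]
0.042 side [246.4 274.1] [270.7 296. ]
0.042 scene [420.1 154.8] [437.3 175.1]
0.047 wrist [299.  105.6] [336.4 124.1]
0.047 side [245.8 271.6] [270.4 293.7]
0.047 scene [420.5 153. ] [437.9 173.3]
```

```bash
python3 - <<'E'
from cell import *
print(finish_job())
E
```

```text
the job is handed in; nothing more can be done
None
```

I pushed the wheel home, fitted the clip through the cross-hole, released it and handed the job in after about 26 s of robot time. I believe it worked, but I never felt the clip snap over clearly, and the hand-in gave no verdict.

**Wheel:** I slid it in at about 4 N until it stopped dead. It did not move further under about 14 N. I did not measure it again after fitting the clip, but nothing touched it.

**Clip:** I lowered the straight leg into the hole, which measured about 8 mm towards -y from the drawn point. The clip met a hard stop at about 15 N down and 17 N total, and I eased off before opening the gripper.

**Last checks:**
- **Depth:** in the side camera, the top of the grip block is where it should be for a tip about 36 mm below the axle's top.
- **Bent leg:** at full depth its end was below the axle, at about 38 mm above the table.
- **Released:** the arm is clear and the wrist force is about zero.

**What disagreed or stayed open:**
- **Snap:** the expected 5–15 N snap never showed in the force readings, which I only got at the end of each move. I judge the clip home from its depth and the hard stop.
- **Tilt:** the grip block sits about 5–7 mm further along x than an upright clip would put it. That suggests a tilt of about 0.1 rad, within the 0.35 rad allowed.
- **Final view:** I had used all 12 pictures, so the released clip was checked by the trained networks and calculation, not by eye.

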